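# Clip the cover onto the board test jig and set its selector

## Robot

A 6-joint arm with a two-finger parallel gripper is mounted at the origin on the work surface. World frame = base frame: x ahead of the robot, y to its left, z up, the work surface at z = 0. Lengths are in m, angles in rad, forces in N, time in s.
With the tool pointing down it reaches from about 0.35 to 0.775 m from the base axis. Payload 7.3 kg.
Tool frame: the origin (TCP) lies between the finger pads, 19 mm behind the fingertips; this is the grasp point; z points along the fingers, y is the line along which they close (so a half turn about z gives the same grasp; the last joint's range is limited). The gripper opens to 92 mm and grips with 3 to 60 N. Pads are 19 mm wide; open, the fingers measure 130 mm over their backs; the gripper's body (75 mm by 190 mm) begins 47 mm behind the grasp point.
Start: joints at [-1.446, 0.342, 1.524, -0, 1.275, -0.146], TCP at [0.14, -0.506, 0.246] pointing down, gripper open.
Joint ranges: [-2.53, 2.53], [-0.77, 2.02], [0.04, 2.7], [-1, 4.14], [0.28, 2.66], [-3.11, 3.11]. Speed limits (rad/s): [2.57, 2.57, 3.14, 3.14, 3.14, 3.14].

## Interface

Orientations are given as a unit quaternion [w, x, y, z].
In Python, from rig import bot gives the robot as it stands.
- The arm moves only by the shell command python3 inch.py 'ROWS'. ROWS is a JSON object with one list for each field, all of the same length, 1 to 5, a row being the entries at one place: dx, dy, dz (the shift in shares of the most that a row can go, 1 being 50 mm), turn (a turn about the tool's z in fractions of the full range, 1 being 180 degrees), jaw (the finger opening in m); each row shifts and turns the commanded pose from where the row before left it, along the tool's axes as they then stand; what a row does not reach is not made up. A row lasts 1/10 s, in which the tool goes at most 0.05 m and 0.15 rad, less where a joint would pass 70% of its speed; a pose out of reach is approached as far as the arm can. The fingers move at their own pace and stop on an object; the grip force is fixed at half the most. Time passes only in rows, so rows that do not move let the fingers close. It prints the time, the measured TCP pose, the force, the opening and the grip force at its end. Input that does not fit is refused with a message, and nothing moves.
- bot.state(): the state, without advancing time (a new reading comes with each control period).
- bot.grab_frame(name): name is "scene" or "top" or "wrist"; returns the picture (420x560x3 uint8, red, green, blue); there is no depth.
- bot.camera_model(name): a dict with "vfov" (degrees; the focal length in pixels is half the picture's height over the tangent of half this angle, whatever the lens; pixels are square), "cx", "cy" (the principal point, pixels), "camera_from_world" (4x4, takes a point from world to camera coordinates); the wrist camera has in their place "tool_from_camera" (4x4, takes a point from camera to tool coordinates, whose origin is the TCP and whose axes are the flange's). Camera axes: x right, y up, looking along -z (the intrinsics and any distortion apply to the point x, -y, -z); pixel columns grow to the right and rows downward; lengths in m; the calibration is good to about 2 mm. A picture is of the moment at which its call begins: read the wrist's pose just before it. camera_model takes no time and is no camera call.
- bot.job_done(): hands the job in; it is judged then, once.
The state is a dict: "time_s": time; "joint_positions": joint angles; "joint_velocities": joint speeds; "effort": joint torques, N m; "tcp_pos": TCP position; "orientation": TCP orientation; "force": force on the tool from outside, world axes, zero at the start; "torque": the same for the moment, N m; "gripper_width": finger opening in m; "grip_force": force on a finger pad.
Only numpy, scipy, OpenCV 4.12 (cv2) and the standard library are available. Lean on these libraries where they do the work, as an engineer would, in place of code of your own. Each camera call takes 0.05 s, during which the arm holds its last target. There are 200 camera calls.

## Task

Pick up the larger plastic cover, the one with a tab on each side, set it over the circuit board in the test jig and press it down until both spring catches snap over its tabs, then stop pushing: the board sits on spring pins and must not be crushed. Then turn the jig's selector so that its white pointer points at the long tick, and let go. Leave the smaller spare cover where it lies.

Things in the scene. Friction and masses are not known exactly. Their poses are not given: they have to be found in the camera images.
- jig: Aluminium test jig, a fixed block 130 (x) x 270 (y) x 30 mm high, turned by its yaw. Origin: centre of its underside, on the bench (z=0). In its frame, at x=0, the clamping place is centred at y=+55 mm and the selector axis at y=-92 mm. A sprung catch stands at each y end of the clamping place.
- seat (a point): At the clamping place, 41 mm above the bench: where the cover's origin lies when snapped in, cover x and y along the jig's (or half a turn round). Four steel corner guides leave the plate 1.5 mm of play on each side; they are upright to 62 mm above the bench, then flare out by 5 mm up to 72 mm.
- cover: Loose white plastic cover, 60 to 120 g, symmetric under a half turn. Plate 70 (x) x 92 (y) x 6 mm; an 18 mm wide tab juts 4 mm out of each y end (100 mm over the tabs); four feet 8 mm high below. Origin: centre, level with the feet's undersides (on the bench at the start); plate underside at z=8 mm, plate top at 14 mm.
- rib_top (a point): Centre of the top of the cover's grip rib, 40 mm above the cover's origin. The rib is 12 mm thick (cover x), 44 mm long (cover y) and stands 26 mm above the plate: pinch it across its 12 mm from above; the fingertips may rest on the plate to push.
- spare: Loose smaller spare cover of the same plastic, without side tabs: plate 50 (x) x 66 (y) x 6 mm, same feet and same rib as the cover. Origin: centre, at the level of the feet's undersides. Not to be used.
- catch_near (a joint): Sprung catch on the selector's side, m: 0 closed, at most 0.006, about 0.003 while a tab passes, near 0 again once snapped over the tab. The tabs meet the slanted catches with the cover's origin about 14 mm above the seat; the push needed grows to a peak of 10 to 15 N in all at about 8 mm above, then drops to about 4 N.
- catch_far (a joint): The same kind of catch at the other y end, same values. Both spring back over the tabs when the cover's origin reaches the seat or up to 1 mm below it; the board's pins then hold the cover up against them.
- board (a joint): How far the circuit board (46 x 66 mm, at the clamping place, top 42 mm above the bench) is pressed down on its spring pins, m: 0 free, about 0.001 with the cover snapped in, crushed beyond 0.005, stop at 0.008. The cover's feet meet it 1 mm above the seat; the pins push back with 2 N plus 3 N per mm.
- selector (a joint): Angle of the selector knob, rad, 0 to 2.62, clockwise from above; at 0 the pointer points along the jig's -x, at 1.57 along the jig's +y, at the long tick. It turns stiffly (0.04 N m) and stays where it is left.
- selector_grip (a point): On the selector's axis, 61 mm above the bench: where to put the TCP to grip it. The knob is a bar 46 mm long along its pointer line, 12 mm thick, its top 63 mm above the bench, its foot at 36 mm on a skirt of 24 mm radius; a white line on the top and end of the bar marks the pointer end.
- long_tick (a point): Middle of the long black tick (12 x 5 mm) on the jig's top face, 34 mm from the selector axis towards the clamping place; the other ticks are shorter and thinner (4 x 2 mm).

How it is judged:
On the way, in this order (a step that is already met when the one before it is completed fails the run):
1. the cover is down in the jig with both catches closed over its tabs (z of cover in the frame of seat below 0.0015 m and horizontal distance between cover and seat below 0.004 m and value of joint each of catch_near, catch_far below 0.0015 m), for 0.2 s.
2. the selector points at the long tick (value of joint selector between 1.45 and 1.69 rad), for 0.2 s.
At the end, for the whole second after the job is handed in: Cover snapped in on the seat (1.5 mm in height, 4 mm sideways, level and square within 0.04 and 0.08 rad), both catches closed (1.5 mm), selector at the long tick within 0.12 rad, spare cover within 30 mm of its start, all at rest (all of step 1 and all of step 2 and angle between the x axis of cover and the x axis of jig, either way round below 0.08 rad and angle between cover's own z axis and vertical below 0.04 rad and linear speed of cover below 0.02 m/s and distance of spare from where it was at the start of the episode below 0.03 m); the robot touches nothing.
It fails at once if the board is crushed: pressed more than 5 mm down on its spring pins (value of joint board above 0.005 m).
It fails at once if the spare cover is moved by more than 30 mm (distance of spare from where it was at the start of the episode above 0.03 m).
It also fails if it takes over 58 s, if anything falls off the work surface, if the arm or the gripper's body presses on something with over 40 N, if the wrist force passes 120 N, or if a joint passes its speed limit or range.

## Working session

There is one attempt and no reset: what is moved stays moved. The work goes in short steps, Python scripts to look and compute and a shell command to move; the robot and the scene stay as the last step left them, time stands still between calls to the robot, and variables do not carry over. Pictures are saved under pics/ and viewed, at most 11 in all, crops included, and the job is handed in when it is done.

```bash
ls; mkdir -p pics
python3 - <<'E'
from rig import bot
import cv2,numpy as np
s=bot.state();print({k:np.round(v,3) for k,v in s.items()})
ims=[]
for n in("scene","top"):
    im=bot.grab_frame(n);cv2.imwrite(f"pics/{n}0.png",im[:,:,::-1])
    m=bot.camera_model(n);print(n,m)
print(bot.camera_model("wrist"))
E
```

```text
inch.py
pics
rig.py
{'time_s': np.float64(0.0), 'joint_positions': array([-1.446,  0.343,  1.525,  0.   ,  1.275, -0.146]), 'joint_velocities': array([ 0.   ,  0.   ,  0.001, -0.   ,  0.003,  0.   ]), 'effort': array([ 3.0000e-03, -4.3123e+01, -2.4422e+01,  7.2000e-02,  5.6000e-02,
       -0.0000e+00]), 'tcp_pos': array([ 0.14 , -0.506,  0.245]), 'orientation': array([-0.001,  0.991,  0.135,  0.   ]), 'force': array([-0.814,  0.209, -0.076]), 'torque': array([-0.028,  0.024,  0.035]), 'grip_force': np.float64(0.0), 'gripper_width': np.float64(0.092)}
scene {'vfov': 52.34651214189252, 'cx': 283.866918467724, 'cy': 211.0933670362108, 'camera_from_world': array([[ 0.853462  ,  0.5210287 ,  0.01147684, -0.45781393],
       [-0.30186289,  0.4762698 ,  0.82586068,  0.0980052 ],
       [ 0.42483104, -0.70830514,  0.56375741, -1.1692147 ],
       [ 0.        ,  0.        ,  0.        ,  1.        ]])}
top {'vfov': 42.57596299157841, 'cx': 284.66720216796483, 'cy': 201.71643700579818, 'camera_from_world': array([[-1.29519332e-02, -9.99916101e-01,  1.94178224e-04,
         2.86313113e-02],
       [ 9.84802789e-01, -1.27225337e-02,  1.73209712e-01,
        -5.25565839e-01],
       [-1.73192710e-01,  2.43462787e-03,  9.84884947e-01,
        -1.10261683e+00],
       [ 0.00000000e+00,  0.00000000e+00,  0.00000000e+00,
         1.00000000e+00]])}
{'vfov': 58.35325533486702, 'cx': 282.1685298895391, 'cy': 212.34419020326857, 'tool_from_camera': array([[ 6.04858171e-04,  9.66352844e-01,  2.57219391e-01,
         6.92552540e-02],
       [ 9.99999463e-01, -3.68123031e-04, -9.68516046e-04,
         5.25613495e-04],
       [-8.41239853e-04,  2.57219839e-01, -9.66352548e-01,
        -1.37439972e-01],
       [ 0.00000000e+00,  0.00000000e+00,  0.00000000e+00,
         1.00000000e+00]])}
```

View pics/top0.png

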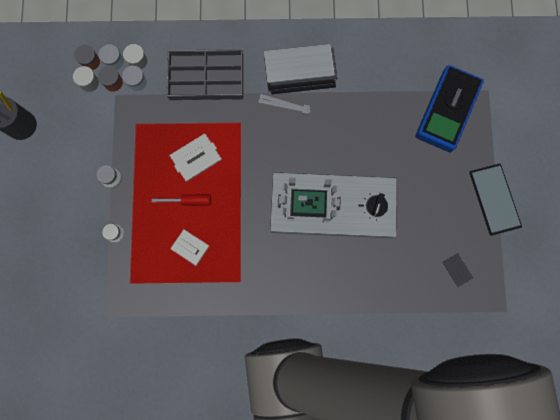

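View pics/scene0.png

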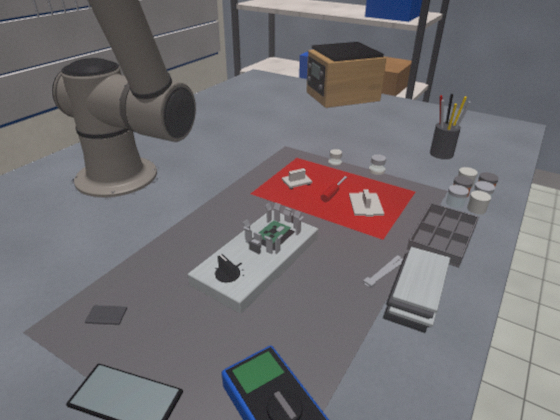

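The top view shows the large cover at about (195,157) and the spare at (189,247), both on the red mat. The board is at (310,203) and the selector at (376,205), so the jig's +y runs roughly along world +y. The scene view agrees.

```bash
cat > h.py <<'E'
import numpy as np,cv2
from scipy.spatial.transform import Rotation as R
from rig import bot
def cam(n,s=None):
    m=bot.camera_model(n)
    f=210/np.tan(np.radians(m["vfov"]/2))
    if n=="wrist":
        s=s or bot.state();q=np.array(s["orientation"]);T=np.eye(4)
        T[:3,:3]=R.from_quat(q[[1,2,3,0]]).as_matrix();T[:3,3]=s["tcp_pos"]
        W=T@m["tool_from_camera"]
    else: W=np.linalg.inv(m["camera_from_world"])
    return f,m["cx"],m["cy"],W
def ray(c,p):
    f,cx,cy,W=c
    d=W[:3,:3]@np.array([(p[0]-cx)/f,-(p[1]-cy)/f,-1]);return W[:3,3],d/np.linalg.norm(d)
def onz(c,p,z):
    o,d=ray(c,p);return o+d*(z-o[2])/d[2]
def tri(rs):
    A=np.zeros((3,3));b=np.zeros(3)
    for o,d in rs:
        P=np.eye(3)-np.outer(d,d);A+=P;b+=P@o
    X=np.linalg.solve(A,b);return X,[np.linalg.norm(np.cross(X-o,d)) for o,d in rs]
def proj(c,X):
    f,cx,cy,W=c;v=np.linalg.inv(W)@np.append(X,1);return np.array([cx+f*v[0]/-v[2],cy-f*v[1]/-v[2]])
def grab(name,fn):
    s=bot.state();im=bot.grab_frame(name)
    cv2.imwrite(f"pics/{fn}.png",im[:,:,::-1]);return im,cam(name,s)
def totool(dw,s=None):
    s=s or bot.state();q=np.array(s["orientation"]);return R.from_quat(q[[1,2,3,0]]).inv().apply(dw)
E
python3 - <<'E'
from h import *
np.set_printoptions(precision=4,suppress=True)
im=cv2.imread("pics/top0.png");c=cam("top")
g=im.min(axis=2)
roi=np.zeros_like(g);roi[120:285,130:242]=1
m=((g>110)*roi).astype(np.uint8)
cn,_=cv2.findContours(m,cv2.RETR_EXTERNAL,cv2.CHAIN_APPROX_NONE)
for k in cn:
    if cv2.contourArea(k)>200:
        print(cv2.contourArea(k),cv2.minAreaRect(k));b=cv2.boxPoints(cv2.minAreaRect(k))
        w=np.array([onz(c,p,.014) for p in b]);print(w[:,:2],w.mean(0),np.linalg.norm(np.diff(w,axis=0),axis=1))
jm=((g>95)).astype(np.uint8);jm[:,:255]=0;jm[:165]=0;jm[245:]=0;jm[:,410:]=0
k=max(cv2.findContours(jm,cv2.RETR_EXTERNAL,cv2.CHAIN_APPROX_NONE)[0],key=cv2.contourArea)
b=cv2.boxPoints(cv2.minAreaRect(k));print(cv2.minAreaRect(k))
w=np.array([onz(c,p,.03) for p in b]);print(w[:,:2],w.mean(0),np.linalg.norm(np.diff(w,axis=0),axis=1))
print("board",onz(c,(309.5,203.5),.042),"sel",onz(c,(376,205.5),.063))
E
```

```text
672.0 ((189.34616088867188, 246.7307586669922), (30.231159210205078, 23.574756622314453), 33.690067291259766)
[[0.4329 0.27  ]
 [0.4752 0.2426]
 [0.438  0.1876]
 [0.3962 0.2152]] [0.4356 0.2289 0.014 ] [0.0504 0.0664 0.0501]
1232.0 ((194.85955810546875, 156.7752685546875), (30.421939849853516, 45.3679084777832), 57.9946174621582)
[[0.6383 0.2808]
 [0.6928 0.196 ]
 [0.6327 0.1594]
 [0.5792 0.2438]] [0.6358 0.22   0.014 ] [0.1009 0.0703 0.1   ]
((334.33489990234375, 204.21487426757812), (125.94233703613281, 58.78641128540039), 2.544804573059082)
[[ 0.4659  0.0537]
 [ 0.5947  0.047 ]
 [ 0.5787 -0.2269]
 [ 0.4504 -0.215 ]] [ 0.5224 -0.0853  0.03  ] [0.129  0.2744 0.1288]
board [ 0.522  -0.0312  0.042 ] sel [ 0.5124 -0.1695  0.063 ]
```

The manual's scale: shifts go in shares of 50 mm and turns go in shares of 180 degrees. Converting my numbers, -0.15 rad / 3.1416 = -0.0477.

```bash
python3 inch.py '{"dx":[0, 0, 0, 0, 0], "dy":[0, 0, 0, 0, 0], "dz":[0, 0, 0, 0, 0], "turn":[-0.0477, -0.0477, -0.0477, -0.0477, -0.0477], "jaw":[0.092, 0.092, 0.092, 0.092, 0.092]}' >/dev/null
python3 inch.py '{"dx":[0, 0, 0, 0], "dy":[0, 0, 0, 0], "dz":[0, 0, 0, 0], "turn":[-0.0477, -0.0477, -0.0477, -0.0159], "jaw":[0.092, 0.092, 0.092, 0.092]}'
python3 inch.py '{"dx":[0.7, 0.7, 0.7, 0.7, 0.7], "dy":[0.6, 0.6, 0.6, 0.6, 0.6], "dz":[0, 0, 0, 0, 0], "turn":[0, 0, 0, 0, 0], "jaw":[0.092, 0.092, 0.092, 0.092, 0.092]}'
python3 inch.py '{"dx":[0.7, 0.7, 0.7, 0.7, 0.7], "dy":[0.6, 0.6, 0.6, 0.6, 0.6], "dz":[0, 0, 0, 0, 0], "turn":[0, 0, 0, 0, 0], "jaw":[0.092, 0.092, 0.092, 0.092, 0.092]}'
python3 inch.py '{"dx":[0.7, 0.7, 0, 0], "dy":[0.6, 0.6, 0, 0], "dz":[0, 0, 0, 0], "turn":[0, 0, 0, 0], "jaw":[0.092, 0.092, 0.092, 0.092]}'
python3 -c "
from h import *
grab('wrist','w1');print(bot.state()['tcp_pos'],bot.state()['joint_positions'])"
```

```text
time_s: 1.0
tcp_pos: [0.1404, -0.5056, 0.2451]
orientation: [-0.0, 0.723, 0.691, 0.0]
force: [-0.1, -0.9, 0.2]
gripper_width: 0.0917
grip_force: 0.0
time_s: 1.5
tcp_pos: [0.2998, -0.337, 0.2453]
orientation: [-0.0, 0.725, 0.689, 0.0]
force: [1.2, -0.7, 0.5]
gripper_width: 0.092
grip_force: 0.0
time_s: 2.0
tcp_pos: [0.4585, -0.1696, 0.2453]
orientation: [-0.0, 0.725, 0.689, -0.0]
force: [-0.1, -0.8, 0.6]
gripper_width: 0.0916
grip_force: 0.0
time_s: 2.4
tcp_pos: [0.521, -0.1035, 0.2448]
orientation: [-0.001, 0.724, 0.69, -0.001]
force: [-0.3, -0.2, -0.1]
gripper_width: 0.0919
grip_force: 0.0
[ 0.52051959 -0.10434088  0.24493962] [-3.41944000e-01  3.54099730e-01  1.50774921e+00 -5.57220599e-04
  1.28122303e+00 -2.92568597e-01]
```

View pics/w1.png

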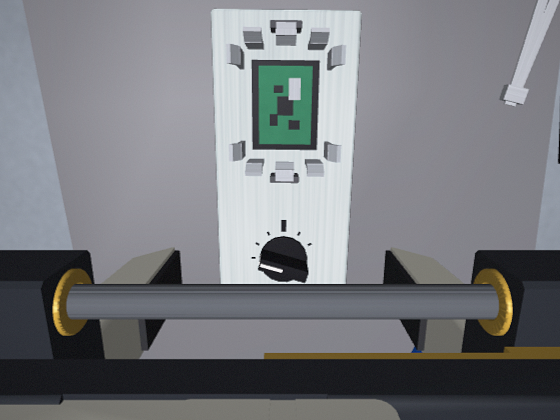

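The wrist view shows the board centred at about (286,105), the jig edges at x≈215/360, and the knob near (284,258) with its pointer to the left (-x). The long tick is at (284,226), towards the board. I'll take a second view 80 mm back for triangulation.

In the tool's units: -0.04 m is -0.8.

```bash
python3 inch.py '{"dx":[-0.8, -0.8, 0, 0], "dy":[0, 0, 0, 0], "dz":[0, 0, 0, 0], "turn":[0, 0, 0, 0], "jaw":[0.092, 0.092, 0.092, 0.092]}' | head -2
cat > j.py <<'E'
from h import *
np.set_printoptions(precision=4,suppress=True)
def board(im):  # rgb; green board quad
    h=cv2.cvtColor(im,cv2.COLOR_RGB2HSV)
    m=cv2.inRange(h,(60,80,40),(95,255,255))
    m=cv2.morphologyEx(m,cv2.MORPH_CLOSE,np.ones((15,15)))
    k=max(cv2.findContours(m,cv2.RETR_EXTERNAL,cv2.CHAIN_APPROX_NONE)[0],key=cv2.contourArea)
    return cv2.minAreaRect(k)
def dark(im,lo):  # knob+skirt dark blob
    m=(im.max(2)<lo).astype(np.uint8);return m
E
python3 - <<'E'
from j import *
im1=cv2.imread("pics/w1.png")[:,:,::-1]
c1=cam("wrist",{"orientation":[-0.0005,.7243,.6895,-.0005],"tcp_pos":[.5206,-.1042,.2449]})
im2,c2=grab("wrist","w2")
r1,r2=board(im1),board(im2);print(r1,r2)
print("board tri",tri([ray(c1,r1[0]),ray(c2,r2[0])]))
for r,c in((r1,c1),(r2,c2)):
    w=np.array([onz(c,p,.042) for p in cv2.boxPoints(r)]);print(w.mean(0),np.linalg.norm(np.diff(w,axis=0),axis=1))
# jig edges -> yaw, centre line
for im,c in((im1,c1),(im2,c2)):
    g=im.min(2);L=[];Rr=[]
    for row in range(60,240,4):
        x=np.where(g[row,150:430]>150)[0]+150
        L.append(onz(c,(x[0]-.5,row),.03)[:2]);Rr.append(onz(c,(x[-1]+.5,row),.03)[:2])
    for e in(L,Rr):
        vx,vy,x0,y0=cv2.fitLine(np.float32(e),cv2.DIST_HUBER,0,.001,.001).ravel()
        s=np.sign(vy);print("edge yaw",-np.arctan2(vx*s,vy*s),"x at y=-.09",x0+(-.09-y0)*vx/vy)
E
python3 -c "from h import *;s=bot.state();print(s['orientation'],s['tcp_pos'])"
```

```text
time_s: 2.85
tcp_pos: [0.5158, -0.186, 0.2453]
((285.0, 105.0), (78.0, 54.0), 90.0) ((285.0, 22.0), (44.0, 56.0), 90.0)
board tri (array([ 0.5275, -0.0287, -0.0398]), [np.float64(4.289390739161784e-06), np.float64(4.289390739336615e-06)])
[ 0.5269 -0.0309  0.042 ] [0.0458 0.0653 0.0482]
[ 0.5261 -0.0461  0.042 ] [0.0456 0.0332 0.0469]
edge yaw -0.13943262 x at y=-.09 0.39577997
edge yaw -0.058957174 x at y=-.09 0.58740413
[-3.58507716e-04  7.25423064e-01  6.88303166e-01 -2.42647932e-05] [ 0.51609453 -0.18499209  0.24542931]Traceback (most recent call last):
  File "<stdin>", line 14, in <module>
IndexError: index 0 is out of bounds for axis 0 with size 0
```

View pics/w2.png

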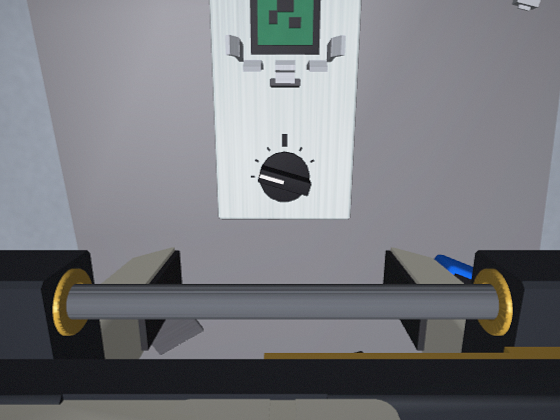

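In this view the whole selector is visible: knob centre (284,178), long tick (284,140), and the jig's near corners at (219,218) and (350,218). The board is cropped, so I'll triangulate it from view 1 and the top camera instead.

Run:
```python
from j import *
im1=cv2.imread("pics/w1.png")[:,:,::-1];im2=cv2.imread("pics/w2.png")[:,:,::-1];imt=cv2.imread("pics/top0.png")[:,:,::-1]
c1=cam("wrist",{"orientation":[-0.0005,.7243,.6895,-.0005],"tcp_pos":[.5206,-.1042,.2449]})
c2=cam("wrist",{"orientation":[-0.0004,.7254,.6883,0],"tcp_pos":[.5161,-.185,.2454]});ct=cam("top")
r1,rt=board(im1),board(imt[150:260,260:345]);pt=np.array(rt[0])+(260,150)
print("board tri",tri([ray(c1,r1[0]),ray(ct,pt)]),rt,pt)
def blob(im,x0,y0,x1,y1,t=70):
    m=(im[y0:y1,x0:x1].max(2)<t).astype(np.uint8)
    n,l,st,ce=cv2.connectedComponentsWithStats(m);i=1+np.argmax(st[1:,4]);return ce[i]+(x0,y0),st[i,4]
t1,t2=blob(im1,274,215,295,234),blob(im2,274,128,295,149);print(t1,t2)
print("tick tri",tri([ray(c1,t1[0]),ray(c2,t2[0])]),onz(c1,t1[0],.03),onz(c2,t2[0],.03))
for im,c,rows in((im1,c1,range(70,240,4)),(im2,c2,range(70,212,4))):
    h=cv2.GaussianBlur(im.min(2),(3,3),0);L=[];Q=[]
    for row in rows:
        a=np.diff(h[row].astype(int))
        xl=190+np.argmax(a[190:235]);xr=335+np.argmin(a[335:380])
        L.append(onz(c,(xl+.5,row),.03)[:2]);Q.append(onz(c,(xr+.5,row),.03)[:2])
    for e in(L,Q):
        vx,vy,x0,y0=cv2.fitLine(np.float32(e),cv2.DIST_HUBER,0,.001,.001).ravel()
        s=np.sign(vy);print("edge yaw",-np.arctan2(vx*s,vy*s),"x at y=-.03,-.17",x0+(-.03-y0)*vx/vy,x0+(-.17-y0)*vx/vy)
print("corners",onz(c2,(219,218.5),.03),onz(c2,(350,218.5),.03))
# pointer white on knob
m=(im2[150:205,255:315].min(2)>200).astype(np.uint8)
m2=np.zeros_like(m);n,l,st,ce=cv2.connectedComponentsWithStats(m)
for i in range(1,n):
    if st[i,4]>8: 
        k=np.argwhere(l==i)[:,::-1]+(255,150);w=np.float32([onz(c2,p,.063)[:2] for p in k])
        v=cv2.fitLine(w,cv2.DIST_L2,0,.001,.001).ravel();print(st[i],ce[i]+(255,150),w.mean(0),w.min(0),w.max(0),np.degrees(np.arctan2(v[1],v[0])))
print("skirt",blob(im2,250,150,318,205), onz(c2,(284,178),.036))
```

```text
board tri (array([ 0.5271, -0.0297,  0.0316]), [np.float64(0.00013719439619308652), np.float64(0.00013719439619305649)]) ((48.5, 52.0), (22.0, 31.0), 90.0) [308.5 202. ]
(array([283.35, 224.65]), np.int32(40)) (array([284.4   , 139.5556]), np.int32(45))
tick tri (array([ 0.5205, -0.1408,  0.0347]), [np.float64(0.00032210098569060024), np.float64(0.00032210098569049756)]) [ 0.5202 -0.1422  0.03  ] [ 0.5209 -0.1412  0.03  ]
edge yaw -0.05934449 x at y=-.03,-.17 0.46311778 0.45479977
edge yaw -0.05799349 x at y=-.03,-.17 0.58987105 0.5817429
edge yaw -0.05511804 x at y=-.03,-.17 0.46319795 0.4554736
edge yaw -0.052371223 x at y=-.03,-.17 0.58967286 0.58233416
corners [ 0.4534 -0.2135  0.03  ] [ 0.581  -0.2201  0.03  ]
[   0    0   60   55 1107] [284.383 177.869] [ 0.5191 -0.1715] [ 0.4923 -0.1956] [ 0.5453 -0.1462] 5.747099
[ 5 25 24  9 76] [271.5 179. ] [ 0.5081 -0.1716] [ 0.4983 -0.1756] [ 0.5178 -0.1677] -19.046385
skirt (array([285.2426, 176.4727]), np.int32(1847)) [ 0.5187 -0.1759  0.036 ]
```

In the tool's units: 0.0456 m is 0.912, 0.011 m is 0.22.

```bash
python3 inch.py '{"dx":[0.912, 0.912, 0.912, 0.912, 0.912], "dy":[0.22, 0.22, 0.22, 0.22, 0.22], "dz":[0, 0, 0, 0, 0], "turn":[0, 0, 0, 0, 0], "jaw":[0.092, 0.092, 0.092, 0.092, 0.092]}' | head -2
python3 inch.py '{"dx":[0.912, 0.912, 0.912, 0.912, 0], "dy":[0.22, 0.22, 0.22, 0.22, 0], "dz":[0, 0, 0, 0, 0], "turn":[0, 0, 0, 0, 0], "jaw":[0.092, 0.092, 0.092, 0.092, 0.092]}' | head -2
python3 inch.py '{"dx":[0, 0, 0, 0, 0], "dy":[0, 0, 0, 0, 0], "dz":[0, 0, 0, 0, 0], "turn":[-0.0398, -0.0398, -0.0398, -0.0398, -0.0392], "jaw":[0.092, 0.092, 0.092, 0.092, 0.092]}' | head -2
python3 inch.py '{"dx":[0, 0], "dy":[0, 0], "dz":[0, 0], "turn":[0, 0], "jaw":[0.092, 0.092]}' | head -3
python3 -c "
from h import *
s=bot.state();print(s['orientation'],s['tcp_pos']);grab('wrist','w3')"
```

```text
time_s: 3.4
tcp_pos: [0.583, 0.0433, 0.2458]
time_s: 3.9
tcp_pos: [0.6356, 0.2272, 0.2445]
time_s: 4.4
tcp_pos: [0.6356, 0.2206, 0.2456]
time_s: 4.6
tcp_pos: [0.636, 0.2206, 0.2456]
orientation: [-0.0, 0.48, 0.877, -0.0]
[-5.06320338e-05  4.79869435e-01  8.77339901e-01 -1.42726208e-04] [0.63596147 0.22055145 0.24561504]
```

View pics/w3.png

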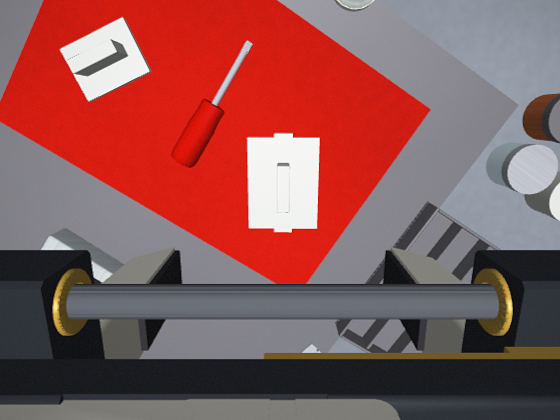

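The cover is at (283,183), aligned with the tool, with both tabs visible; the spare is at upper left (105,60). I'll go down 100 mm for a second view and triangulate the rib.

In the tool's units: 0.04 m is 0.8, 0.03 m is 0.6.

```bash
python3 inch.py '{"dx":[0, 0, 0, 0, 0], "dy":[0, 0, 0, 0, 0], "dz":[0.8, 0.8, 0.6, 0, 0], "turn":[0, 0, 0, 0, 0], "jaw":[0.05, 0.05, 0.05, 0.05, 0.05]}' | head -3
cat > cov.py <<'E'
from j import *
def cover(im,box):
    x0,y0,x1,y1=box;s=im[y0:y1,x0:x1];m=((s[:,:,1]>120)).astype(np.uint8)
    k=max(cv2.findContours(m,cv2.RETR_EXTERNAL,cv2.CHAIN_APPROX_NONE)[0],key=cv2.contourArea)
    k=k+np.array([[x0,y0]]);return cv2.minAreaRect(k)
E
python3 - <<'E'
from cov import *
im3=cv2.imread("pics/w3.png")[:,:,::-1]
c3=cam("wrist",{"orientation":[-0.00005,.47987,.87734,-.00014],"tcp_pos":[.63596,.22055,.24562]})
im4,c4=grab("wrist","w4");print(bot.state()["tcp_pos"],bot.state()["gripper_width"])
s=bot.state()
r3=cover(im3,(235,125,330,240));r4=cover(im4,(180,30,400,248));print(r3,r4)
for r,c in((r3,c3),(r4,c4)):
    w=np.array([onz(c,p,.014) for p in cv2.boxPoints(r)]);e=np.diff(w,axis=0);print(w.mean(0),np.linalg.norm(e,axis=1),np.degrees(np.arctan2(e[:,1],e[:,0])))
    print(totool(w.mean(0)-s["tcp_pos"]))
print(tri([ray(c3,r3[0]),ray(c4,r4[0])]))
E
```

```text
time_s: 5.15
tcp_pos: [0.6366, 0.2207, 0.1362]
orientation: [0.0, 0.479, 0.878, 0.0]
[0.6374 0.2209 0.1375] 0.05318354406133017
((283.0, 182.5), (99.0, 72.0), 90.0) ((282.0, 194.0), (106.0, 102.0), 90.0)
[0.6373 0.22   0.014 ] [0.0692 0.0999 0.0742] [  32.6822  -55.8711 -147.3107]
[-0.0005 -0.0009  0.1235]
[0.6306 0.2299 0.014 ] [0.0694 0.0765 0.0747] [  32.7979  -55.2036 -147.2012]
[ 0.0114 -0.0011  0.1235]
(array([ 0.6728,  0.165 , -0.3514]), [np.float64(0.0004590756457488194), np.float64(0.00045907564574871446)])
```

View pics/w4.png

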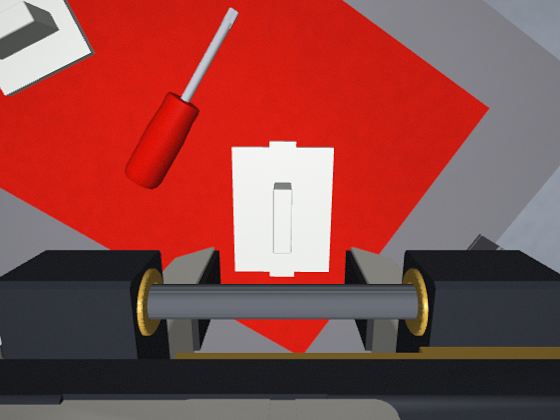

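Here the plate spans (233..334, 142..276) and the rib top (274..292, 189..253). My crop cut off the plate's lower end, so I'll redo the calculation with a full crop.

Run:
```python
from cov import *
im3=cv2.imread("pics/w3.png")[:,:,::-1];im4=cv2.imread("pics/w4.png")[:,:,::-1];s=bot.state()
c3=cam("wrist",{"orientation":[-0.00005,.47987,.87734,-.00014],"tcp_pos":[.63596,.22055,.24562]});c4=cam("wrist",s)
r3=cover(im3,(235,125,330,240));r4=cover(im4,(225,120,342,281));print(r4)
w=np.array([onz(c4,p,.014) for p in cv2.boxPoints(r4)]);print(w.mean(0),np.linalg.norm(np.diff(w,axis=0),axis=1),totool(w.mean(0)-s["tcp_pos"],s))
print("plate",tri([ray(c3,r3[0]),ray(c4,r4[0])]))
def rib(im,b,hi):
    x0,y0,x1,y1=b;e=cv2.Canny(np.ascontiguousarray(im[y0:y1,x0:x1]),hi/2,hi);p=np.argwhere(e)
    return p.min(0)[::-1]+(x0,y0),p.max(0)[::-1]+(x0,y0)
for h in(20,40):print(rib(im3,(268,155,298,222),h),rib(im4,(262,175,304,262),h))
for a,b in(((283,189.8),(283,221)),((283.3,213),(283,253))):
    X,e=tri([ray(c3,a),ray(c4,b)]);print("rib",X,e,totool(X-s["tcp_pos"],s))
```

```text
((282.0, 208.5), (135.0, 102.0), 90.0)
[0.6381 0.2202 0.014 ] [0.0697 0.1002 0.0767] [-0.0008 -0.      0.1235]
plate (array([0.6372, 0.2209, 0.0089]), [np.float64(0.00041204538187000804), np.float64(0.00041204538186987816)])
(array([276, 162]), array([290, 213])) (array([272, 182]), array([292, 254]))
(array([276, 162]), array([290, 213])) (array([272, 182]), array([292, 254]))
rib [0.6389 0.2187 0.032 ] [np.float64(0.0007467090392314339), np.float64(0.0007467090392315359)] [-0.0025 -0.0001  0.1054]
rib [0.6513 0.1998 0.0327] [np.float64(0.000626824191918021), np.float64(0.0006268241919181657)] [-0.0252  0.      0.1048]
```

In the tool's units: 0.04 m is 0.8, -0.001 m is -0.02.

```bash
python3 inch.py '{"dx":[-0.02, 0, 0, 0], "dy":[0, 0, 0, 0], "dz":[0.8, 0.8, 0.3, 0], "turn":[0, 0, 0, 0], "jaw":[0.05, 0.05, 0.05, 0.05]}' 
python3 inch.py '{"dx":[0, 0, 0], "dy":[0, 0, 0], "dz":[0.11, 0, 0], "turn":[0, 0, 0], "jaw":[0.05, 0.05, 0.05]}'
```

```text
time_s: 5.6
tcp_pos: [0.6365, 0.2197, 0.0399]
orientation: [-0.001, 0.479, 0.878, -0.001]
force: [0.0, 0.3, 0.1]
gripper_width: 0.0499
grip_force: 0.0
time_s: 5.9
tcp_pos: [0.6379, 0.22, 0.0368]
orientation: [0.001, 0.478, 0.878, 0.001]
force: [0.9, -1.3, 0.5]
gripper_width: 0.0496
grip_force: 0.0
```

In the tool's units: 0.0005 m is 0.01.

```bash
python3 inch.py '{"dx":[0, 0, 0, 0, 0], "dy":[0, 0, 0, 0, 0], "dz":[0.01, 0, 0, 0, 0], "turn":[0, 0, 0, 0, 0], "jaw":[0.0, 0.0, 0.0, 0.0, 0]}' 
python3 inch.py '{"dx":[0, 0, 0, 0, 0], "dy":[0, 0, 0, 0, 0], "dz":[-0.4, -0.8, -0.8, -0.4, 0], "turn":[0, 0, 0, 0, 0], "jaw":[0.0, 0.0, 0.0, 0.0, 0]}'
python3 -c "
from h import *
s=bot.state();print(s['orientation'],s['tcp_pos'],s['joint_positions'],s['force'])"
```

```text
time_s: 6.4
tcp_pos: [0.6369, 0.2198, 0.0345]
orientation: [0.0, 0.478, 0.878, -0.0]
force: [0.4, 0.4, -0.7]
gripper_width: 0.0146
grip_force: 0.0
time_s: 6.9
tcp_pos: [0.6387, 0.2202, 0.1584]
orientation: [0.003, 0.478, 0.878, 0.002]
force: [1.2, 0.2, -1.0]
gripper_width: 0.0115
grip_force: 30.0
[0.00272777 0.47842818 0.87811936 0.00233193] [0.63866156 0.22022994 0.15844052] [ 2.18762223e-01  6.85356618e-01  1.18681661e+00 -7.76370919e-05
  1.26224244e+00 -3.54276048e-01] [ 1.22320718  0.24407158 -1.00543882]
```

In the tool's units: 0.126 rad / 3.1416 = 0.0401.

```bash
python3 inch.py '{"dx":[0, 0, 0, 0, 0], "dy":[0, 0, 0, 0, 0], "dz":[0, 0, 0, 0, 0], "turn":[0.0401, 0.0401, 0.0401, 0.0401, 0.0401], "jaw":[0, 0, 0, 0, 0]}' | head -2
python3 inch.py '{"dx":[-0.852, -0.852, -0.852, -0.852, -0.852], "dy":[-0.325, -0.325, -0.325, -0.325, -0.325], "dz":[0, 0, 0, 0, 0], "turn":[0, 0, 0, 0, 0], "jaw":[0, 0, 0, 0, 0]}' | head -2
python3 inch.py '{"dx":[-0.852, 0, 0, 0], "dy":[-0.325, 0, 0, 0], "dz":[0, 0, 0, 0], "turn":[0, 0, 0, 0], "jaw":[0, 0, 0, 0]}'
python3 -c "
from h import *
s=bot.state();print(s['orientation'],s['tcp_pos'],s['force'],s['torque']);grab('wrist','w5')"
```

```text
time_s: 7.4
tcp_pos: [0.636, 0.2196, 0.1521]
time_s: 7.9
tcp_pos: [0.5418, 0.0104, 0.1528]
time_s: 8.3
tcp_pos: [0.525, -0.0291, 0.1537]
orientation: [-0.001, 0.727, 0.687, -0.0]
force: [-0.2, 0.2, -1.0]
gripper_width: 0.0117
grip_force: 30.0
[-5.58000487e-04  7.26841628e-01  6.86804838e-01 -2.25753023e-04] [ 0.52499449 -0.02912633  0.15369296] [-0.16694423  0.19846437 -1.0067295 ] [-0.05450732 -0.0808966  -0.0240915 ]
```

View pics/w5.png

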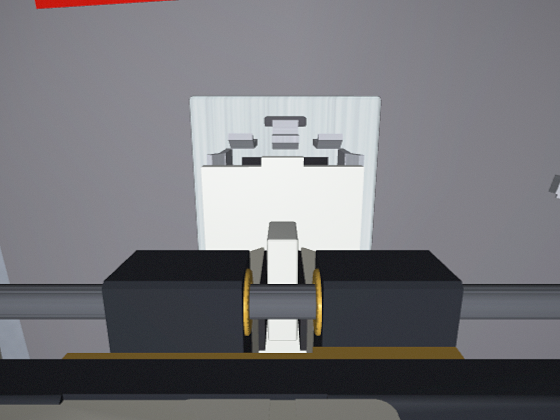

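The cover is held level: its far edge is at row 166 (x 203..363), the tab is at (283,158), and the rib is centred between the fingers. The jig's far edge is at row 97 (x 190..380), with the far catch at x≈285. From this I'll work out the cover's pose in the hand and the seat.

Run:
```python
from j import *
im=cv2.imread("pics/w5.png")[:,:,::-1]
s=bot.state();c=cam("wrist",s)
# plate edges subpixel: gradient
g=im.min(2).astype(int)
for row in(180,200,220,240): 
    d=np.diff(g[row]);print(row,195+np.argmax(d[195:215])+.5,355+np.argmin(d[355:375])+.5, g[row,[198,207,360,368]])
for col in(230,240,330,345): d=np.diff(g[:,col]);print(col,155+np.argmax(d[155:180])+.5)
print("tab row",[145+np.argmax(np.diff(g[145:172,x]))+.5 for x in(275,283,291)])
# depth from width at front edge
tz=None
def intool(p,zt):  # tool coords of the ray at tool z
    o,d=ray(c,p);o=totool(o-s["tcp_pos"],s);d=totool(d,s);return o+d*(zt-o[2])/d[2]
for zt in(.015,.018,.021,.024,.027):
    a,b,t=intool((203,166),zt),intool((363,166),zt),intool((283,157.5),zt);print(zt,b[1]-a[1],a,b,t)
# jig
L=[];Q=[]
for row in range(104,150,3):
    d=np.diff(g[row]);L.append(onz(c,(185+np.argmax(d[185:210])+.5,row),.03)[:2]);Q.append(onz(c,(365+np.argmin(d[365:390])+.5,row),.03)[:2])
L,Q=np.array(L),np.array(Q);print("jig mid",((L+Q)/2).mean(0),"width",(Q-L)[:,0].mean())
e=np.array([onz(c,(x,90+np.argmax(np.diff(g[90:104,x]))+.5),.03)[:2] for x in range(200,370,10)])
p=np.polyfit(e[:,0],e[:,1],1);print("far edge slope",p[0],"y at x=.53",np.polyval(p,.531))
```

```text
180 201.5 374.5 [216 241 238 214]
200 195.5 373.5 [210 240 237 216]
220 196.5 372.5 [202 239 235 219]
240 197.5 371.5 [188 238 222 220]
230 166.5
240 166.5
330 166.5
345 166.5
tab row [np.float64(157.5), np.float64(157.5), np.float64(157.5)]
0.015 0.06498358128274795 [ 0.0473 -0.0317  0.015 ] [0.0474 0.0333 0.015 ] [0.0508 0.0008 0.015 ]
0.018 0.0662624517508279 [ 0.0469 -0.0323  0.018 ] [0.047  0.0339 0.018 ] [0.0505 0.0008 0.018 ]
0.021 0.06754132221890786 [ 0.0465 -0.0329  0.021 ] [0.0465 0.0346 0.021 ] [0.0501 0.0008 0.021 ]
0.024 0.06882019268698783 [ 0.0461 -0.0336  0.024 ] [0.0461 0.0352 0.024 ] [0.0497 0.0008 0.024 ]
0.027 0.07009906315506778 [ 0.0457 -0.0342  0.027 ] [0.0457 0.0359 0.027 ] [0.0494 0.0008 0.027 ]
jig mid [0.5306 0.0299] width 0.12684155160402294
far edge slope -0.06276693614705316 y at x=.53 0.04982738608664971
```

In the tool's units: 0.02 m is 0.4, 0.0135 m is 0.27.

```bash
python3 inch.py '{"dx":[-0.01, 0, 0, 0, 0], "dy":[0.02, 0, 0, 0, 0], "dz":[0.4, 0.4, 0.27, 0, 0], "turn":[0, 0, 0, 0, 0], "jaw":[0, 0, 0, 0, 0]}'
python3 inch.py '{"dx":[0, 0, 0, 0, 0], "dy":[0, 0, 0, 0, 0], "dz":[0.08, 0.08, 0.04, 0, 0], "turn":[0, 0, 0, 0, 0], "jaw":[0, 0, 0, 0, 0]}'
```

```text
time_s: 8.85
tcp_pos: [0.5263, -0.0295, 0.101]
orientation: [-0.0, 0.726, 0.687, -0.0]
force: [0.1, -0.0, -0.2]
gripper_width: 0.0119
grip_force: 30.0
time_s: 9.35
tcp_pos: [0.5261, -0.0302, 0.0912]
orientation: [0.0, 0.727, 0.687, 0.0]
force: [0.2, 1.5, 0.3]
gripper_width: 0.0118
grip_force: 30.0
```

In the tool's units: 0.002 m is 0.04, 0.001 m is 0.02.

```bash
python3 inch.py '{"dx":[0, 0, 0, 0, 0], "dy":[0, 0, 0, 0, 0], "dz":[0.04, 0.04, 0.02, 0, 0], "turn":[0, 0, 0, 0, 0], "jaw":[0, 0, 0, 0, 0]}' | grep -E "tcp|force"
python3 inch.py '{"dx":[0, 0, 0, 0, 0], "dy":[0, 0, 0, 0, 0], "dz":[0.02, 0.02, 0.02, 0, 0], "turn":[0, 0, 0, 0, 0], "jaw":[0, 0, 0, 0, 0]}'| grep -E "tcp|force"
```

```text
tcp_pos: [0.5268, -0.0306, 0.0873]
force: [-1.1, 2.0, 8.8]
grip_force: 30.0
tcp_pos: [0.5275, -0.0307, 0.0846]
force: [-0.8, 3.0, 10.0]
grip_force: 30.0
```

In the tool's units: 0.001 m is 0.02.

```bash
python3 inch.py '{"dx":[0, 0, 0], "dy":[0, 0, 0], "dz":[0.02, 0.02, 0], "turn":[0, 0, 0], "jaw":[0, 0, 0]}'| grep -E "tcp|force"
python3 inch.py '{"dx":[0, 0, 0], "dy":[0, 0, 0], "dz":[0.02, 0.02, 0], "turn":[0, 0, 0], "jaw":[0, 0, 0]}'| grep -E "tcp|force"
```

```text
tcp_pos: [0.5275, -0.0303, 0.0827]
force: [0.1, 4.4, 11.9]
grip_force: 30.0
tcp_pos: [0.5274, -0.0298, 0.0805]
force: [0.2, 6.7, 9.3]
grip_force: 30.0
```

In the tool's units: 0.001 m is 0.02.

```bash
python3 inch.py '{"dx":[0.02, 0, 0, 0], "dy":[0, 0, 0, 0], "dz":[0.02, 0.02, 0, 0], "turn":[0, 0, 0, 0], "jaw":[0, 0, 0, 0]}'| grep -E "tcp|force"
python3 inch.py '{"dx":[0, 0, 0], "dy":[0, 0, 0], "dz":[0.02, 0, 0], "turn":[0, 0, 0], "jaw":[0, 0, 0]}'| grep -E "tcp|force"
```

```text
tcp_pos: [0.5275, -0.029, 0.0789]
force: [-0.5, 7.0, 14.3]
grip_force: 30.0
tcp_pos: [0.5275, -0.029, 0.0771]
force: [2.0, 4.5, 7.7]
grip_force: 30.0
```

In the tool's units: 0.001 m is 0.02.

```bash
python3 inch.py '{"dx":[0, 0, 0], "dy":[0, 0, 0], "dz":[0.02, 0, 0], "turn":[0, 0, 0], "jaw":[0, 0, 0]}'| grep -E "tcp|force"
python3 inch.py '{"dx":[0, 0, 0], "dy":[0, 0, 0], "dz":[0.02, 0, 0], "turn":[0, 0, 0], "jaw":[0, 0, 0]}'| grep -E "tcp|force"
python3 -c "
from h import *
im,c=grab('scene','s2');cv2.imwrite('pics/s2c.png',cv2.resize(im[180:290,200:350,::-1],None,fx=5,fy=5,interpolation=cv2.INTER_CUBIC))"
```

```text
tcp_pos: [0.5275, -0.0289, 0.0765]
force: [1.2, 4.5, 10.9]
grip_force: 30.0
tcp_pos: [0.5276, -0.029, 0.0757]
force: [0.2, 5.6, 13.0]
grip_force: 30.0
```

View pics/s2c.png

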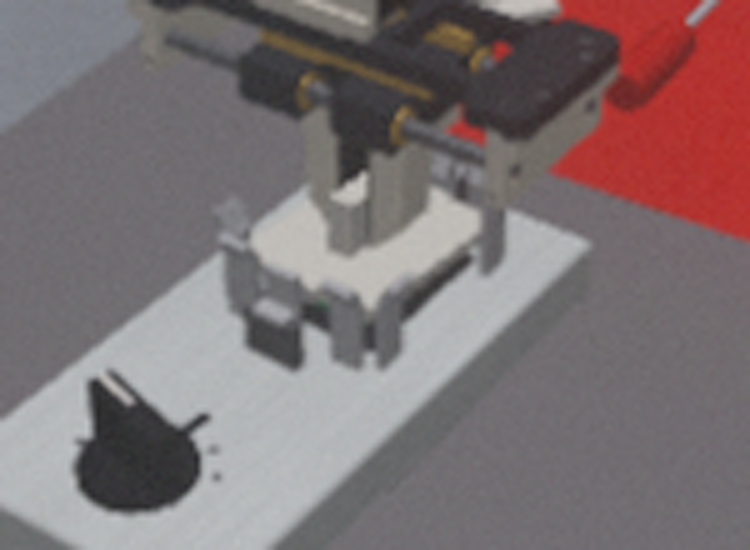

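The plate is down between the guides with the near tab at the catch, but the picture doesn't settle whether it has snapped. The force now rises at pin-like stiffness, so I'll test with a gentle pull.

In the tool's units: -0.001 m is -0.02.

```bash
for i in 1; do python3 inch.py '{"dx":[0, 0, 0], "dy":[0, 0, 0], "dz":[-0.02, 0, 0], "turn":[0, 0, 0], "jaw":[0, 0, 0]}'| grep -E "tcp|force"; done
python3 inch.py '{"dx":[0, 0, 0], "dy":[0, 0, 0], "dz":[-0.02, 0, 0], "turn":[0, 0, 0], "jaw":[0, 0, 0]}'| grep -E "tcp|force"
python3 inch.py '{"dx":[0, 0, 0], "dy":[0, 0, 0], "dz":[-0.02, 0, 0], "turn":[0, 0, 0], "jaw":[0, 0, 0]}'| grep -E "tcp|force"
python3 inch.py '{"dx":[0, 0, 0], "dy":[0, 0, 0], "dz":[-0.02, 0, 0], "turn":[0, 0, 0], "jaw":[0, 0, 0]}'| grep -E "tcp|force"
```

```text
tcp_pos: [0.5275, -0.0293, 0.0763]
force: [1.1, 4.0, 8.9]
grip_force: 30.0
tcp_pos: [0.5274, -0.0295, 0.0767]
force: [3.6, 2.4, 6.5]
grip_force: 30.0
tcp_pos: [0.5272, -0.0294, 0.0773]
force: [5.0, 3.5, 3.1]
grip_force: 30.0
tcp_pos: [0.5269, -0.0291, 0.078]
force: [5.2, 3.6, 1.0]
grip_force: 30.0
```

In the tool's units: -0.001 m is -0.02.

```bash
python3 inch.py '{"dx":[0, 0, 0], "dy":[0, 0, 0], "dz":[-0.02, 0, 0], "turn":[0, 0, 0], "jaw":[0, 0, 0]}'| grep -E "tcp|force"
python3 inch.py '{"dx":[0, 0, 0], "dy":[0, 0, 0], "dz":[-0.02, 0, 0], "turn":[0, 0, 0], "jaw":[0, 0, 0]}'| grep -E "tcp|force"
python3 inch.py '{"dx":[0, 0, 0], "dy":[0, 0, 0], "dz":[-0.02, 0, 0], "turn":[0, 0, 0], "jaw":[0, 0, 0]}'| grep -E "tcp|force"
```

```text
tcp_pos: [0.5264, -0.0289, 0.0787]
force: [3.8, 4.4, -0.4]
grip_force: 30.0
tcp_pos: [0.5257, -0.0287, 0.0793]
force: [2.7, 4.5, -0.7]
grip_force: 30.0
tcp_pos: [0.5253, -0.0286, 0.0799]
force: [3.1, 5.5, -4.0]
grip_force: 30.0
```

```bash
python3 -c "
from h import *
a,_=grab('wrist','w6');b,_=grab('scene','s3')
s=bot.state();print(s['torque'],s['force'],s['orientation'])
A=cv2.resize(a[90:250,180:390,::-1],(790,300),interpolation=cv2.INTER_CUBIC) if 0 else cv2.resize(a[90:240,180:390,::-1],(420,300),interpolation=cv2.INTER_CUBIC)
B=cv2.resize(b[205:262,235:310,::-1],(395,300),interpolation=cv2.INTER_CUBIC)
B2=cv2.resize(cv2.imread('pics/s2.png')[205:262,235:310],(395,300),interpolation=cv2.INTER_CUBIC)
top=cv2.imread('pics/w5.png')[90:240,180:390];top=cv2.resize(top,(405,300))
A=cv2.resize(A,(405,300))
cv2.imwrite('pics/m1.png',np.vstack([np.hstack([A,B]),np.hstack([top,B2])]))"
```

```text
[ 0.88172602 -0.602071    0.01795979] [ 3.15222467  5.08591944 -2.81266169] [-1.20951610e-03  7.26986102e-01  6.86651014e-01 -3.59971126e-04]
```

View pics/m1.png

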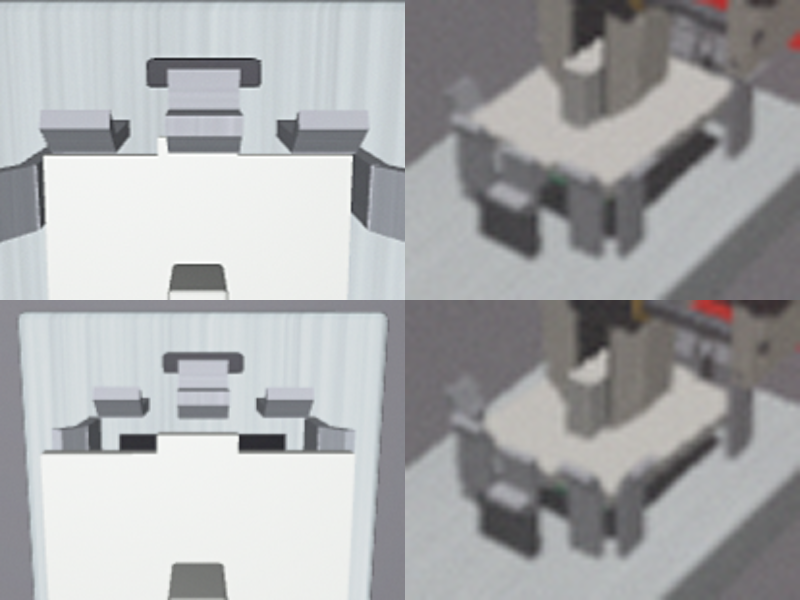

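The far catch already covers its tab. The near end sits a little high, so it hasn't snapped. I'll release, back off and look at both ends from above.

The manual's scale: shifts go in shares of 50 mm and turns go in shares of 180 degrees. Converting my numbers, 0.002 m is 0.04, 0.001 m is 0.02.

```bash
python3 inch.py '{"dx":[0, 0, 0, 0, 0], "dy":[0, 0, 0, 0, 0], "dz":[0.04, 0.02, 0, 0, 0], "turn":[0, 0, 0, 0, 0], "jaw":[0, 0.03, 0.03, 0.03, 0.03]}'| grep -E "tcp|force|width"
python3 inch.py '{"dx":[0, 0, -0.2, -0.4, 0], "dy":[0, 0, 0, 0, 0], "dz":[-0.6, -0.6, -0.6, 0, 0], "turn":[0, 0, 0, 0, 0], "jaw":[0.03, 0.03, 0.03, 0.03, 0.03]}'| grep -E "tcp|force|width"
python3 inch.py '{"dx":[0, 0], "dy":[0, 0], "dz":[0, 0], "turn":[0, 0], "jaw":[0.03, 0.03]}'| grep -E "tcp"
python3 - <<'E'
from j import *
s=bot.state();print(s['tcp_pos'],s['orientation'],s['gripper_width'])
im,c=grab('wrist','w7')
for n,p in dict(far=(.5298,.0208,.055),near=(.5242,-.0788,.055),seat=(.527,-.0293,.081)).items(): print(n,proj(c,p))
t,_=grab('top','t2');b,_=grab('scene','s4')
y,x=map(int,proj(c,(.527,-.0293,.055))[::-1])
A=im[max(0,y-100):y+100,x-90:x+90,::-1];A=cv2.resize(A,None,fx=2.8,fy=2.8,interpolation=cv2.INTER_CUBIC)[:560]
B=cv2.resize(b[205:262,235:310,::-1],(290,220),interpolation=cv2.INTER_CUBIC)
O=np.zeros((600,800,3),np.uint8);O[:A.shape[0],:A.shape[1]]=A;O[:220,510:]=B;cv2.imwrite('pics/m2.png',O);print(A.shape,x,y)
E
```

```text
tcp_pos: [0.5257, -0.0296, 0.0777]
force: [-1.0, -0.1, -0.1]
gripper_width: 0.0301
grip_force: 0.0
tcp_pos: [0.5246, -0.0611, 0.1688]
force: [-0.1, 0.9, -0.5]
gripper_width: 0.03
grip_force: 0.0
tcp_pos: [0.5239, -0.0588, 0.1673]
[ 0.5239 -0.0588  0.1673] [-0.0008  0.727   0.6867 -0.0004] 0.029911418268571164
far [283.914  93.687]
near [283.7706 242.5078]
seat [283.9938 179.0436]
(560, 504, 3) 283 172
```

View pics/m2.png

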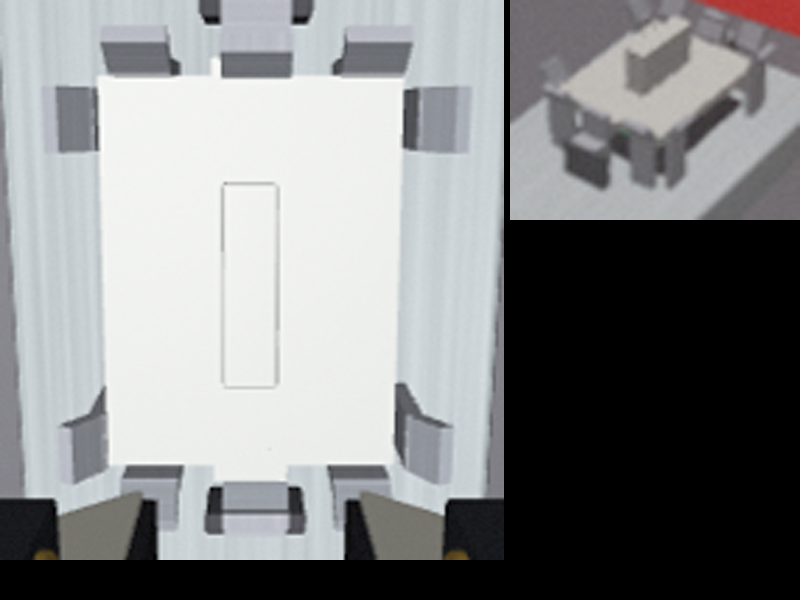

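The far catch (top) covers its tab. At the near end the tab at (250,474) lies in full view in front of the catch, so only the far side has snapped. I'll close the fingers and press the plate with the fingertips near that end, 34 mm from the seat centre and clear of the rib.

In the tool's units: 0.03 m is 0.6, -0.0043 m is -0.086.

```bash
python3 inch.py '{"dx":[-0.086, 0, 0, 0, 0], "dy":[0.028, 0, 0, 0, 0], "dz":[0, 0.6, 0.6, 0, 0], "turn":[0, 0, 0, 0, 0], "jaw":[0, 0, 0, 0, 0]}'| grep -E "tcp|force|width"
python3 inch.py '{"dx":[0, 0, 0, 0, 0], "dy":[0, 0, 0, 0, 0], "dz":[0.24, 0.08, 0.04, 0, 0], "turn":[0, 0, 0, 0, 0], "jaw":[0, 0, 0, 0, 0]}'| grep -E "tcp|force|width"
```

```text
tcp_pos: [0.5256, -0.0638, 0.1082]
force: [0.1, 0.1, 0.4]
gripper_width: 0.0006
grip_force: 0.0
tcp_pos: [0.5257, -0.0638, 0.0903]
force: [-0.7, 0.5, 0.5]
gripper_width: 0.0003
grip_force: 0.0
```

In the tool's units: 0.002 m is 0.04.

```bash
python3 inch.py '{"dx":[0, 0, 0, 0], "dy":[0, 0, 0, 0], "dz":[0.04, 0.04, 0, 0], "turn":[0, 0, 0, 0], "jaw":[0, 0, 0, 0]}'| grep -E "tcp|force:"
python3 inch.py '{"dx":[0, 0, 0], "dy":[0, 0, 0], "dz":[0.02, 0.02, 0], "turn":[0, 0, 0], "jaw":[0, 0, 0]}'| grep -E "tcp|force:"
python3 inch.py '{"dx":[0, 0, 0], "dy":[0, 0, 0], "dz":[0.02, 0.02, 0], "turn":[0, 0, 0], "jaw":[0, 0, 0]}'| grep -E "tcp|force:"
```

```text
tcp_pos: [0.5254, -0.0637, 0.0859]
force: [0.1, 0.9, 0.3]
grip_force: 0.0
tcp_pos: [0.5254, -0.0637, 0.0838]
force: [-0.7, 0.5, -0.2]
grip_force: 0.0
tcp_pos: [0.5254, -0.0637, 0.0818]
force: [-0.1, -0.4, 0.0]
grip_force: 0.0
```

In the tool's units: 0.001 m is 0.02.

```bash
python3 inch.py '{"dx":[0, 0, 0], "dy":[0, 0, 0], "dz":[0.02, 0.02, 0], "turn":[0, 0, 0], "jaw":[0, 0, 0]}'| grep -E "tcp|force:"
python3 inch.py '{"dx":[0, 0, 0], "dy":[0, 0, 0], "dz":[0.02, 0, 0], "turn":[0, 0, 0], "jaw":[0, 0, 0]}'| grep -E "tcp|force:"
python3 inch.py '{"dx":[0, 0, 0], "dy":[0, 0, 0], "dz":[0.02, 0, 0], "turn":[0, 0, 0], "jaw":[0, 0, 0]}'| grep -E "tcp|force:"
```

```text
tcp_pos: [0.5255, -0.0637, 0.0799]
force: [-0.3, -0.0, -0.0]
grip_force: 0.0
tcp_pos: [0.5256, -0.0638, 0.0791]
force: [-0.7, -0.2, 1.7]
grip_force: 0.7
tcp_pos: [0.5256, -0.0638, 0.0781]
force: [0.0, -0.7, 2.7]
grip_force: 1.0
```

In the tool's units: 0.001 m is 0.02.

```bash
python3 inch.py '{"dx":[0, 0, 0], "dy":[0, 0, 0], "dz":[0.02, 0, 0], "turn":[0, 0, 0], "jaw":[0, 0, 0]}'| grep -E "tcp|force:"
python3 inch.py '{"dx":[0, 0, 0], "dy":[0, 0, 0], "dz":[0.02, 0, 0], "turn":[0, 0, 0], "jaw":[0, 0, 0]}'| grep -E "tcp|force:"
python3 inch.py '{"dx":[0, 0, 0], "dy":[0, 0, 0], "dz":[0.02, 0, 0], "turn":[0, 0, 0], "jaw":[0, 0, 0]}'| grep -E "tcp|force:"
```

```text
tcp_pos: [0.5256, -0.0638, 0.077]
force: [0.3, 0.1, 2.4]
grip_force: 1.0
tcp_pos: [0.5255, -0.0638, 0.076]
force: [-0.6, -1.1, 2.3]
grip_force: 1.0
tcp_pos: [0.5256, -0.0637, 0.075]
force: [0.2, -1.6, 2.7]
grip_force: 1.0
```

In the tool's units: 0.001 m is 0.02.

```bash
python3 inch.py '{"dx":[0, 0, 0], "dy":[0, 0, 0], "dz":[0.02, 0, 0], "turn":[0, 0, 0], "jaw":[0, 0, 0]}'| grep -E "tcp|force:"
python3 inch.py '{"dx":[0, 0, 0], "dy":[0, 0, 0], "dz":[0.02, 0, 0], "turn":[0, 0, 0], "jaw":[0, 0, 0]}'| grep -E "tcp|force:"
```

```text
tcp_pos: [0.5255, -0.0638, 0.074]
force: [-0.4, -2.4, 3.2]
grip_force: 1.5
tcp_pos: [0.5256, -0.0638, 0.0733]
force: [-1.1, -2.2, 6.2]
grip_force: 2.9
```

In the tool's units: 0.001 m is 0.02.

```bash
python3 inch.py '{"dx":[0, 0, 0], "dy":[0, 0, 0], "dz":[0.02, 0, 0], "turn":[0, 0, 0], "jaw":[0, 0, 0]}'| grep -E "tcp|force:"
python3 inch.py '{"dx":[0, 0, 0, 0, 0], "dy":[0, 0, 0, 0, 0], "dz":[0, -0.4, -0.6, -0.6, -0.26], "turn":[0, 0, 0, 0, 0], "jaw":[0, 0, 0, 0, 0]}'| grep -E "tcp|force:"
python3 inch.py '{"dx":[0.1, 0, 0], "dy":[0, 0, 0], "dz":[0, 0, 0], "turn":[0, 0, 0], "jaw":[0, 0, 0]}'| grep tcp
python3 - <<'E'
from j import *
s=bot.state();print(s['tcp_pos'],s['time_s'])
im,c=grab('wrist','w8')
for nm,i in(('before',cv2.imread('pics/w7.png')[:,:,::-1]),('now',im)):
    print(nm); 
    for r in range(218,262,2): print(r,i[r,[278,284,290]].min(1),end=' ')
    print()
    for r in range(80,112,2): print(r,i[r,[278,284,290]].min(1),end=' ')
    print()
for n,p in dict(far=(.5298,.0208,.055),near=(.5242,-.0788,.055),plate=(.5244,-.0748,.055)).items(): print(n,proj(c,p))
E
```

```text
tcp_pos: [0.5256, -0.0638, 0.0725]
force: [-0.8, -2.4, 7.7]
grip_force: 3.9
tcp_pos: [0.5262, -0.0634, 0.1671]
force: [0.2, 0.1, 0.5]
grip_force: 0.0
tcp_pos: [0.525, -0.0581, 0.1635]
[ 0.525  -0.0581  0.1635] 21.35
before
218 [236 236 237] 220 [236 236 236] 222 [237 236 236] 224 [235 235 236] 226 [235 236 235] 228 [235 236 235] 230 [235 236 236] 232 [236 236 236] 234 [235 235 234] 236 [235 235 235] 238 [235 235 235] 240 [234 235 236] 242 [236 235 236] 244 [150 151 151] 246 [153 155 155] 248 [156 155 156] 250 [156 155 156] 252 [156 157 157] 254 [92 91 91] 256 [194 195 195] 258 [188 190 189] 260 [187 188 188] 
80 [191 189 190] 82 [186 187 186] 84 [185 189 185] 86 [187 189 185] 88 [189 189 189] 90 [150 153 153] 92 [110 107 108] 94 [112 109 112] 96 [109 110 108] 98 [105 105 108] 100 [232 231 231] 102 [242 241 242] 104 [242 241 241] 106 [241 242 241] 108 [241 242 241] 110 [241 242 241] 
now
218 [236 236 236] 220 [237 236 236] 222 [236 236 236] 224 [236 236 235] 226 [236 236 236] 228 [236 236 235] 230 [235 235 236] 232 [236 234 235] 234 [235 235 235] 236 [235 235 235] 238 [235 235 236] 240 [238 238 237] 242 [90 91 89] 244 [168 168 168] 246 [159 159 159] 248 [166 163 110] 250 [ 85  82 115] 252 [ 17  12 114] 254 [ 18  14 114] 256 [ 19  14 113] 258 [ 21  15 116] 260 [ 16  14 116] 
80 [193 193 194] 82 [193 192 193] 84 [195 192 194] 86 [193 192 195] 88 [193 191 194] 90 [193 191 194] 92 [109 106 109] 94 [112 114 113] 96 [113 112 113] 98 [111 111 110] 100 [138 137 136] 102 [245 246 245] 104 [242 242 242] 106 [243 242 242] 108 [242 243 242] 110 [243 242 242] 
far [282.4066  94.6241]
near [282.3446 245.2926]
plate [282.3109 239.818 ]
```

In the tool's units: -0.04 m is -0.8, -0.0376 m is -0.752.

```bash
python3 inch.py '{"dx":[-0.8, -0.8, -0.752, 0, 0], "dy":[0, 0, 0.006, 0, 0], "dz":[0, 0, 0, 0, 0], "turn":[0, 0, 0, 0, 0], "jaw":[0.06, 0.06, 0.06, 0.06, 0.06]}'| grep -E "tcp|force:|ori"
python3 - <<'E'
from j import *
s=bot.state();print(s['tcp_pos'],s['time_s'])
im,c=grab('wrist','w9')
P={n:proj(c,p) for n,p in dict(near=(.5242,-.0788,.055),far=(.5298,.0208,.055),sel=(.5187,-.1755,.063)).items()};print(P)
O=cv2.resize(im[0:250,150:420,::-1],None,fx=2.4,fy=2.4,interpolation=cv2.INTER_CUBIC);cv2.imwrite('pics/m3.png',O)
m=(im[:250,200:370].min(2)>190).astype(np.uint8)
x,y=map(int,P['sel']);k=np.argwhere(im[y-22:y+23,x-28:x+29].min(2)>195)[:,::-1]+(x-28,y-22)
n,l,st,ce=cv2.connectedComponentsWithStats((im[y-22:y+23,x-28:x+29].min(2)>195).astype(np.uint8))
for i in range(1,n):
    if st[i,4]>10:
        k=np.argwhere(l==i)[:,::-1]+(x-28,y-22);w=np.float32([onz(c,p,.063)[:2] for p in k]);v=cv2.fitLine(w,cv2.DIST_L2,0,.001,.001).ravel();print(st[i],w.mean(0),w.min(0),w.max(0),np.degrees(np.arctan2(v[1],v[0])))
d=(im[y-60:y+40,x-50:x+50].max(2)<70).astype(np.uint8);n,l,st,ce=cv2.connectedComponentsWithStats(d)
for i in range(1,n):
    if st[i,4]>20:print("dark",st[i],ce[i]+(x-50,y-60),onz(c,ce[i]+(x-50,y-60),.036 if st[i,4]>300 else .03))
E
```

```text
tcp_pos: [0.5188, -0.1764, 0.1639]
orientation: [-0.001, 0.728, 0.686, -0.0]
force: [-0.4, -0.3, 0.7]
grip_force: 0.0
[ 0.5188 -0.1764  0.1639] 21.9
{'near': array([281.1353,  62.8036]), 'far': array([ 280.5819, -132.7677]), 'sel': array([281.434 , 218.3548])}
[  0  14  28  11 123] [ 0.5087 -0.1727] [ 0.5003 -0.1765] [ 0.5178 -0.1687] -19.400211
[  0  27  57  18 279] [ 0.5142 -0.1878] [ 0.4988 -0.1916] [ 0.5363 -0.1776] -7.8542056
dark [48  0  5 11 55] [281. 163.] [ 0.5202 -0.1434  0.03  ]
dark [  16   18   69   63 3054] [283.1726 207.8828] [ 0.5199 -0.1753  0.036 ]
dark [ 4 93  7  7 41] [238.5366 254.1951] [ 0.4834 -0.2115  0.03  ]
dark [92 93  7  7 41] [325.4634 254.1951] [ 0.5502 -0.2154  0.03  ]
```

View pics/m3.png

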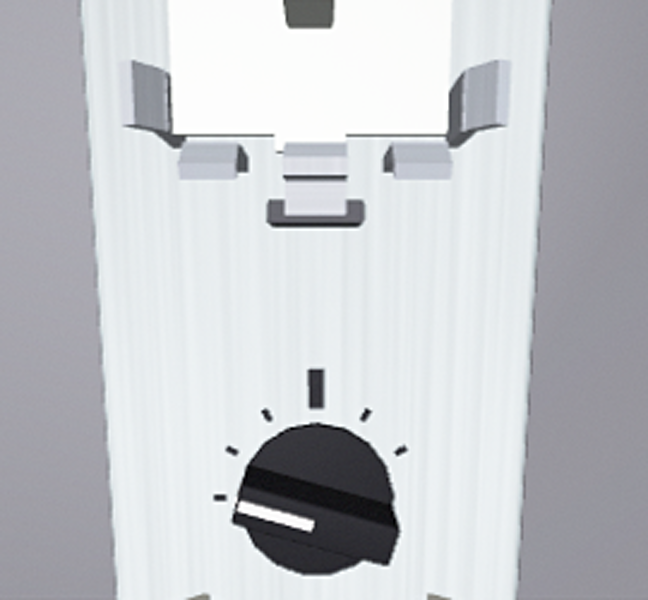

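The near catch's lip at (315,155) now overlaps the tab, so both are snapped. The pointer lies at 161° in world, giving a selector angle of about 0.28 rad. Next I'll line up with the bar, grip it and turn about 1.29 rad clockwise.

In the tool's units: 0.0007 m is 0.014, -0.144 rad / 3.1416 = -0.0458.

```bash
python3 inch.py '{"dx":[0, 0, 0, 0, 0], "dy":[0.014, 0, 0, 0, 0], "dz":[0, 0, 0, 0, 0], "turn":[-0.0458, -0.0458, -0.0458, -0.0458, -0.0458], "jaw":[0.06, 0.06, 0.06, 0.06, 0.06]}'| grep -E "ori"
python3 inch.py '{"dx":[0, 0, 0, 0, 0], "dy":[0, 0, 0, 0, 0], "dz":[0, 0, 0, 0, 0], "turn":[-0.0458, -0.0458, -0.0458, -0.0458, 0], "jaw":[0.06, 0.06, 0.06, 0.06, 0.06]}'| grep -E "tcp|ori"
python3 inch.py '{"dx":[0, 0, 0, 0, 0], "dy":[0, 0, 0, 0, 0], "dz":[0.8, 0.8, 0.4, 0, 0], "turn":[0, 0, 0, 0, 0], "jaw":[0.06, 0.06, 0.06, 0.06, 0.06]}'| grep -E "tcp|force:|ori"
```

```text
orientation: [-0.0, 0.435, 0.9, 0.0]
tcp_pos: [0.5201, -0.1746, 0.1647]
orientation: [-0.0, 0.164, 0.987, 0.0]
tcp_pos: [0.5204, -0.1757, 0.0654]
orientation: [-0.0, 0.166, 0.986, 0.0]
force: [1.0, 0.2, 0.1]
grip_force: 0.0
```

In the tool's units: 0.0045 m is 0.09.

```bash
python3 inch.py '{"dx":[0, 0, 0, 0, 0], "dy":[0, 0, 0, 0, 0], "dz":[0.09, 0, 0, 0, 0], "turn":[0, 0, 0, 0, 0], "jaw":[0.06, 0, 0, 0, 0]}'| grep -E "tcp|force|width"
python3 inch.py '{"dx":[0, 0, 0, 0], "dy":[0, 0, 0, 0], "dz":[0, 0, 0, 0], "turn":[0, 0, 0, 0], "jaw":[0, 0, 0, 0]}'| grep -E "tcp|force|width|ori"
```

```text
tcp_pos: [0.5202, -0.1763, 0.0609]
force: [-0.9, -0.4, -0.4]
gripper_width: 0.0327
grip_force: 0.0
tcp_pos: [0.52, -0.1764, 0.0605]
orientation: [-0.0, 0.165, 0.986, -0.0]
force: [-0.5, -2.1, 0.3]
gripper_width: 0.0116
grip_force: 30.0
```

In the tool's units: 0.144 rad / 3.1416 = 0.0458.

```bash
python3 inch.py '{"dx":[0, 0, 0, 0, 0], "dy":[0, 0, 0, 0, 0], "dz":[0, 0, 0, 0, 0], "turn":[0.0458, 0.0458, 0.0458, 0.0458, 0.0458], "jaw":[0, 0, 0, 0, 0]}'| grep -E "tcp|force:|ori"
python3 inch.py '{"dx":[0, 0, 0, 0, 0], "dy":[0, 0, 0, 0, 0], "dz":[0, 0, 0, 0, 0], "turn":[0.0458, 0.0458, 0.0458, 0.0458, 0], "jaw":[0, 0, 0, 0, 0]}'| grep -E "tcp|force:|ori"
python3 inch.py '{"dx":[0, 0], "dy":[0, 0], "dz":[0, 0], "turn":[0, 0], "jaw":[0, 0]}'| grep -E "tcp|force:|ori"
python3 -c "
from h import *
q=bot.state()['orientation'];print(np.degrees(2*np.arctan2(q[2],q[1])))"
```

```text
tcp_pos: [0.5192, -0.1774, 0.0605]
orientation: [-0.0, 0.504, 0.864, -0.001]
force: [-5.1, -7.0, 2.1]
grip_force: 30.0
tcp_pos: [0.5182, -0.1776, 0.0605]
orientation: [-0.001, 0.728, 0.685, -0.002]
force: [-9.6, -7.6, 3.1]
grip_force: 30.0
tcp_pos: [0.5182, -0.1777, 0.0605]
orientation: [-0.001, 0.727, 0.687, -0.002]
force: [-8.8, -8.0, 4.2]
grip_force: 30.0
86.75322321043673
```

Now at 86.75° against a goal of 86.77°. I'll release, rise and check.

In the tool's units: -0.04 m is -0.8, -0.03 m is -0.6.

```bash
python3 inch.py '{"dx":[0, 0, 0, 0], "dy":[0, 0, 0, 0], "dz":[0, 0, 0, 0], "turn":[0, 0, 0, 0], "jaw":[0.05, 0.05, 0.05, 0.05]}'| grep -E "force|width"
python3 inch.py '{"dx":[0, 0, 0, 0, 0], "dy":[0, 0, 0, 0, 0], "dz":[-0.6, -0.8, -0.6, 0, 0], "turn":[0, 0, 0, 0, 0], "jaw":[0.05, 0.05, 0.05, 0.05, 0.05]}'| grep -E "time|tcp|force:"
python3 - <<'E'
from j import *
s=bot.state();im,c=grab('wrist','w10')
p=proj(c,(.5195,-.176,.063));x,y=map(int,p);print(p)
n,l,st,ce=cv2.connectedComponentsWithStats((im[y-45:y+23,x-20:x+21].min(2)>195).astype(np.uint8))
for i in range(1,n):
    if st[i,4]>10:
        k=np.argwhere(l==i)[:,::-1]+(x-20,y-45);w=np.float32([onz(c,q,.063)[:2] for q in k]);v=cv2.fitLine(w,cv2.DIST_L2,0,.001,.001).ravel();print(st[i],w.mean(0),w.min(0),w.max(0),np.degrees(np.arctan2(v[1],v[0])))
print("tab col",[(r,int(im[r,281].min())) for r in range(46,80,2)])
t,ct=grab('top','t3');g=t.min(2);m=(g>110).astype(np.uint8);m[:,242:]=0;m[:225]=0;m[285:]=0;m[:,:130]=0
k=max(cv2.findContours(m,cv2.RETR_EXTERNAL,cv2.CHAIN_APPROX_NONE)[0],key=cv2.contourArea);print(cv2.minAreaRect(k))
E
```

```text
force: [0.4, 0.5, -0.4]
gripper_width: 0.0395
grip_force: 0.0
time_s: 26.45
tcp_pos: [0.5203, -0.176, 0.1608]
force: [-0.4, 1.6, -0.1]
grip_force: 0.0
[280.031  220.8233]
[  0   0  41  10 175] [ 0.5217 -0.1475] [ 0.5083 -0.1524] [ 0.5338 -0.1453] -4.7927694
[ 17  14   4  31 124] [ 0.5192 -0.1647] [ 0.5176 -0.1748] [ 0.5207 -0.1548] 86.64105
[ 0 61 10  7 47] [ 0.5079 -0.1885] [ 0.5054 -0.1902] [ 0.5115 -0.1856] -24.622057
[28 60 13  8 66] [ 0.5289 -0.1895] [ 0.5239 -0.1913] [ 0.5321 -0.1864] 16.039219
tab col [(46, 251), (48, 251), (50, 251), (52, 251), (54, 251), (56, 251), (58, 253), (60, 174), (62, 177), (64, 174), (66, 215), (68, 214), (70, 215), (72, 210), (74, 88), (76, 216), (78, 217)]
((189.29110717773438, 246.8202667236328), (30.445323944091797, 23.63518524169922), 33.11134338378906)
```

```bash
python3 -c "
from rig import bot
print(bot.job_done())"
```

```text
the job is handed in; nothing more can be done
None
```

I handed the job in at about 26.5 s, though no verdict came back: both catches look snapped over the cover's tabs, the selector points at the long tick (86.6° measured, 86.8° wanted), the spare is unmoved, and the gripper is clear.

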